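# Release the wide carton from the two-lane dispenser

### The job

Of the two cartons waiting in the sloping dispenser, let out the wider one: press down the lever pad on that carton's side so that its gate lifts, keep it down until the carton has slid into the tray, then let the lever come back up so that the gate is shut again. Leave the narrower carton behind its gate without working its lever, do not touch or carry either carton, and do not disturb the other things on the table.

Things in the scene. Friction and masses are not known exactly. Their poses are not given: they have to be found in the camera images.
- dispenser: fixed two-lane chute, origin on the table under its middle, x = the way the cartons slide (roughly away from the robot), y left, z up. Floor falls at 0.49 rad from 118 high at x -70 to 22 high at x +110; highest point about 145. Lanes 74 wide at y +40 (left) and -40 (right), walls 18 high. Each side's lever works its own lane's gate; levers and pads reach y +-144
- tray (a point): centre of the floor of the grey catch tray at the foot of the chute, fixed to it; inside 137 along x, 168 along y, walls 34 high on three sides, 18 below the chute lip; axes as the dispenser's
- carton_wide_center (a point): centre of the wider carton: pale printed board, 78 long, 64 wide, 30 high, about 0.12 kg; lies on the slope against the gate of the left or the right lane
- carton_narrow_center (a point): centre of the narrower carton, same look, 78 long, 38 wide, 30 high; lies in the other lane against its gate
- left_pad (a point): centre of the top face of the left (+y) lever's black rubber press pad (40 along x, 54 along y), outside the chute, robot-side end, about 133 above the table at rest, free air below. At rest tipped 0.25 rad, robot-side edge higher; fully pressed as much the other way, 43 mm lower and 4 mm nearer the robot end (-x of the dispenser)
- right_pad (a point): centre of the top face of the right (-y) lever's black rubber press pad (40 along x, 54 along y), outside the chute, robot-side end, about 133 above the table at rest, free air below. At rest tipped 0.25 rad, robot-side edge higher; fully pressed as much the other way, 43 mm lower and 4 mm nearer the robot end (-x of the dispenser)
- lever_left (a joint): left lever angle (rad): 0 at rest, gate shut; 0.5 at the stop, gate fully raised; grows as the left pad is pressed. Hinge 82 mm from the pad. From about 0.35 the gate clears a 30 mm high carton. A spring returns it when let go (2 N on the pad to start, 5 N at the stop)
- lever_right (a joint): right lever angle (rad): 0 at rest, gate shut; 0.5 at the stop, gate fully raised; grows as the right pad is pressed. Hinge 82 mm from the pad. From about 0.35 the gate clears a 30 mm high carton. A spring returns it when let go (2 N on the pad to start, 5 N at the stop)
- tape_roll: roll of packing tape lying flat, 100 outside, 76 hole, 48 high (bystander; origin at the centre of its underside)
- label_roll: roll of paper labels standing on end, 64 diameter, 60 high, on the table between the two lever pads (bystander; origin at the centre of its underside)
- marker: marker pen lying, 130 long, 15 thick (bystander; origin at the centre of its underside)
- box_knife: orange box knife lying, 150 x 24 x 16 (bystander; origin at the centre of its underside)
- tall_carton: pale retail carton standing on end, 60 x 60 x 110 high (bystander; origin at the centre of its underside)
- flat_carton: pale retail carton lying on the table, 90 x 60 x 35 high (bystander; origin at the centre of its underside)
- mug: white mug, 80 diameter, 90 high (bystander; origin at the centre of its underside)
Things that resemble listed ones, but are neither listed nor needed, are in the scene too. Leave any pink or yellow look-alike of the part that bears carton_wide_center alone.

How it is judged:
On the way, in this order (a step that is already met when the one before it is completed fails the run):
1. the lever of the wide carton's lane is pressed and its gate is lifting (((y of carton_narrow_center in the frame of dispenser above 0 m and value of joint lever_right above 0.2 rad) or (not (y of carton_narrow_center in the frame of dispenser above 0 m) and value of joint lever_left above 0.2 rad))).
2. the wide carton has slid down into the tray (x of carton_wide_center in the frame of tray between -0.05 and 0.07 m and y of carton_wide_center in the frame of tray between -0.085 and 0.085 m and z of carton_wide_center in the frame of tray below 0.045 m), for 0.2 s.
At the end, for the whole second after the job is handed in: the wide carton lies at rest in the catch tray (its centre within the tray walls and less than 45 mm above the tray floor), both levers are back at rest (under 0.06 rad, gates shut), the narrow carton is still behind its gate (moved under 12 mm) (all of step 2 and linear speed of carton_wide below 0.02 m/s and value of joint each of lever_left, lever_right below 0.06 rad and distance of carton_narrow_center from where it was at the start of the episode below 0.012 m); the robot touches nothing.
It fails at once if the narrow carton's lever is worked (over 0.12 rad) ((y of carton_narrow_center in the frame of dispenser above 0 m and value of joint lever_left above 0.12 rad) or (not (y of carton_narrow_center in the frame of dispenser above 0 m) and value of joint lever_right above 0.12 rad)).
It fails at once if the narrow carton is moved more than 15 mm (distance of carton_narrow_center from where it was at the start of the episode above 0.015 m).
It fails at once if a carton is touched by the robot (contact force between any of the fingers, the arm and carton_wide above 0.3 N or contact force between any of the fingers, the arm and carton_narrow above 0.3 N).
It fails at once if the wide carton is lifted (z of carton_wide_center in the frame of dispenser above 0.13 m).
It fails at once if a bystander is pushed more than 30 mm or tipped (distance of any of tape_roll, label_roll, marker, box_knife, tall_carton, flat_carton, mug from where it was at the start of the episode above 0.03 m or angle between any of tape_roll, label_roll, marker, box_knife, tall_carton, flat_carton, mug's own z axis and vertical above 0.5 rad).
It also fails if it takes over 35 s, if anything falls off the work surface, if the arm or the gripper's body presses on something with over 40 N, if the wrist force passes 120 N, or if a joint passes its speed limit or range.

### The arm

A 6-joint arm with a two-finger parallel gripper is mounted at the origin on the work surface. World frame = base frame: x ahead of the robot, y to its left, z up, the work surface at z = 0. Lengths are in m, angles in rad, forces in N, time in s.
With the tool pointing down it reaches from about 0.35 to 0.975 m from the base axis. Payload 4.9 kg.
Tool frame: the origin (TCP) lies midway between the tips of the shut fingers; the grasp point (between the pads) lies 19 mm behind it; x points along the fingers, y is the direction in which the jaws open and shut, and the axes are right-handed (so a half turn about x gives the same grasp; the last joint's range is limited). The gripper opens to 85 mm and grips with 20 to 120 N. Pads are 22 mm wide; open, the fingers measure 114 mm over their backs; the gripper's body (76 mm by 85 mm) begins 54 mm behind the grasp point. The pads swing forward as they close: fully open they stand 13 mm farther back than shut.
Start: joints at [1.046, 0.053, 1.613, -0, 1.476, -0.119], TCP at [0.247, 0.574, 0.231] pointing down, gripper open.
Joint ranges: [-3.01, 3.01], [-1.01, 2.22], [0.06, 2.58], [-1.02, 4.17], [0.09, 2.62], [-3.14, 3.14]. Speed limits (rad/s): [2.57, 2.57, 3.14, 3.14, 3.14, 3.14].

### API

Orientations are given as a unit quaternion [w, x, y, z].
In Python, from bench import get_obs, snapshot, calibration, hand_in gives the robot as it stands. The module is installed in compiled form; this text tells all that it offers.
- The arm moves only by the tool drive_tool, never from a script. Its argument "series" is a list of rows, each an object of numbers: "tx", "ty", "tz": the shift along the world's x, y, z in mm; "spin": the turn about the world's z in degrees. A call has 1 to 5 rows; each row shifts and turns the commanded pose from where the row before left it; what a row does not reach is not made up. A row lasts 1/10 s, in which the tool goes at most 50 mm and 8.59 degrees, less where a joint would pass 70% of its speed; a pose out of reach is approached as far as the arm can. A call with a gripper value outside its range is refused whole. "grip" is the opening, from 0 (shut) to 1 (fully open), set as the call begins (left out, the last holds). The fingers move at their own pace and stop on an object; "force" is the grip in N (left out, the last holds). Time passes only in rows, so rows that do not move let the fingers close. It gives the time, the measured TCP pose, the force and the opening at its end, in the units of the state.
- get_obs(): the state, without advancing time (a new reading comes with each control period).
- snapshot(name): name is "scene" or "top" or "wrist"; returns (picture, depth): 420x560x3 uint8, red, green, blue; 420x560 float32, m along the optical axis (not along the pixel's ray), 0 where there is no reading.
- calibration(name): a dict with "intrinsics" (3x3 intrinsics, pixels), "rvec" (rotation vector, rad) and "tvec" (3), from world to camera coordinates, as OpenCV has them. Camera axes: x right, y down, z forward; pixel columns grow to the right and rows downward; lengths in m; the calibration is good to about 2 mm. The wrist camera is an equidistant fisheye: a pixel r from the principal point sees the ray r / f radians off the axis. A picture is of the moment at which its call begins: read the wrist's pose just before it. calibration takes no time and is no camera call; for the wrist camera it gives the pose at the moment of the call.
- hand_in(): hands the job in, once; it reports no verdict.
The state is a dict: "time_s": time; "joint_positions": joint angles; "joint_vel": joint speeds; "tau": joint torques, N m; "tcp_pos": TCP position; "tool_rot": TCP orientation; "force": force on the tool from outside, world axes, zero at the start; "wrist_torque": the same for the moment, N m; "gripper_width": finger opening in m.
Only numpy, scipy, OpenCV 4.12 (cv2) and the standard library are available. Lean on these libraries where they do the work, as an engineer would, in place of code of your own. Each camera call takes 0.05 s, during which the arm holds its last target. There are 200 camera calls.

## Working session

There is one attempt and no reset: what is moved stays moved. The work goes in short steps, Python scripts to look and compute and a tool call to move; the robot and the scene stay as the last step left them, time stands still between calls to the robot, and variables do not carry over. Pictures are saved under pics/ and viewed, on a budget of 10 in all, crops included, one or two more only if the job needs it, and the job is handed in when it is done.

Besides the shell and the picture viewer there is one more tool, called after "Emit:" as name(argument=value, ...), one argument or row to a line, values as JSON. drive_tool: Moves the arm, as the interface text tells. Its arguments: {"type":"object","properties":{"series":{"type":"array","items":{"type":"object","properties":{"tx":{"type":"number"},"ty":{"type":"number"},"tz":{"type":"number"},"spin":{"type":"number"}}}},"grip":{"type":"number"},"force":{"type":"number"}},"required":["series"]}

```bash
mkdir -p pics
cat > h.py <<'E'
import numpy as np, cv2
from bench import *
def snap(n,f):
    c=calibration(n); p,d=snapshot(n); cv2.imwrite(f'pics/{f}.png',p[:,:,::-1]); np.savez(f'{f}.npz',p=p,d=d,K=c['intrinsics'],r=np.array(c['rvec'],float).ravel(),t=np.array(c['tvec'],float).ravel())
def cloud(f):
    z=np.load(f+'.npz'); d=z['d']; K=np.array(z['K']); R=cv2.Rodrigues(z['r'])[0]
    v,u=np.mgrid[:d.shape[0],:d.shape[1]]
    P=np.stack([(u-K[0,2])/K[0,0]*d,(v-K[1,2])/K[1,1]*d,d],-1)
    W=(P-z['t'])@R; W[d==0]=np.nan
    return z['p'],W
E
python3 - <<'E'
from h import *
snap('top','top1'); snap('scene','sc1')
o=get_obs(); print(o['time_s'],o['tcp_pos'],o['tool_rot'],o['gripper_width'])
E
```

```text
0.1 [0.24643584 0.57374292 0.23016416] [ 0.69240387  0.14184239  0.69280246 -0.14311665] 0.0855075118641721
```

View pics/top1.png

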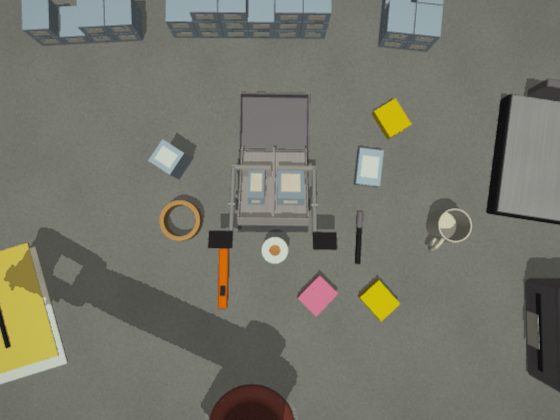

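View pics/sc1.png

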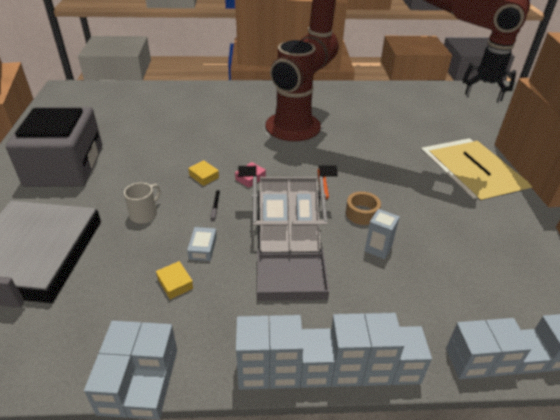

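Top view (x up, y left): narrow carton at (257,186) in the left lane, wide one at (291,186) in the right lane, left pad (220,240), right pad (325,241). The pink and yellow boxes at (318,295), (380,300) and (392,118) are decoys. The scene view agrees, with the wide carton on the robot's right. Next I'll measure and confirm with a crop.

Run:
```python
from h import *
p,W=cloud('top1')
def at(u,v,r=2): return np.nanmedian(W[v-r:v+r+1,u-r:u+r+1].reshape(-1,3),0).round(4)
for n,u,v in [('lpad',220,240),('rpad',325,241),('nar',257,186),('wide',291,186),('label',275,250),('knife',223,275),('marker',359,240),('traymid',275,122),('pink',318,295),('table',275,330)]: print(n,at(u,v))
for n,a,b in [('r',300,350),('l',205,240)]:
    s=np.zeros(p.shape[:2],bool); s[225:258,a:b]=1
    m=s&(W[...,2]>.11)&(W[...,2]<.16)&(p.max(2)<45)
    q=W[m]; print(n,m.sum(),q.mean(0).round(4),q.min(0).round(4),q.max(0).round(4))
for n,a,b in [('nar',240,272),('wide',272,312)]:
    q=W[186,a:b]; print(n,[(round(y,3),round(z,3)) for y,z in q[::2,1:]])
c=cv2.resize(p[140:265,195:345,::-1],None,fx=5,fy=4.8,interpolation=cv2.INTER_CUBIC); cv2.imwrite('pics/crop1.png',c)
```

```text
lpad [0.4641 0.0669 0.1356]
rpad [ 0.4626 -0.1675  0.1354]
nar [ 0.5876 -0.0141  0.1089]
wide [ 0.588  -0.0926  0.1081]
label [ 0.4386 -0.0564  0.0623]
knife [0.3744 0.0717 0.0172]
marker [ 0.4617 -0.2662  0.0146]
traymid [ 0.7609 -0.0558  0.0061]
pink [ 0.3281 -0.1621  0.0314]
table [ 0.2373 -0.0576  0.0023]
r 360 [ 0.4639 -0.1661  0.1345] [ 0.447  -0.1914  0.1258] [ 0.4805 -0.1407  0.1425]
l 372 [0.4658 0.067  0.1347] [0.4485 0.0417 0.1254] [0.4841 0.0924 0.1428]
nar [(np.float64(0.026), np.float64(0.091)), (np.float64(0.023), np.float64(0.073)), (np.float64(0.018), np.float64(0.074)), (np.float64(0.013), np.float64(0.074)), (np.float64(0.007), np.float64(0.109)), (np.float64(0.002), np.float64(0.11)), (np.float64(-0.003), np.float64(0.109)), (np.float64(-0.007), np.float64(0.109)), (np.float64(-0.012), np.float64(0.114)), (np.float64(-0.016), np.float64(0.11)), (np.float64(-0.021), np.float64(0.111)), (np.float64(-0.026), np.float64(0.11)), (np.float64(-0.03), np.float64(0.111)), (np.float64(-0.034), np.float64(0.073)), (np.float64(-0.039), np.float64(0.071)), (np.float64(-0.044), np.float64(0.071))]
wide [(np.float64(-0.049), np.float64(0.073)), (np.float64(-0.053), np.float64(0.093)), (np.float64(-0.058), np.float64(0.073)), (np.float64(-0.063), np.float64(0.108)), (np.float64(-0.067), np.float64(0.108)), (np.float64(-0.072), np.float64(0.106)), (np.float64(-0.076), np.float64(0.105)), (np.float64(-0.081), np.float64(0.11)), (np.float64(-0.086), np.float64(0.11)), (np.float64(-0.09), np.float64(0.11)), (np.float64(-0.095), np.float64(0.112)), (np.float64(-0.099), np.float64(0.11)), (np.float64(-0.104), np.float64(0.107)), (np.float64(-0.109), np.float64(0.108)), (np.float64(-0.113), np.float64(0.11)), (np.float64(-0.118), np.float64(0.11)), (np.float64(-0.122), np.float64(0.11)), (np.float64(-0.129), np.float64(0.086)), (np.float64(-0.139), np.float64(0.011)), (np.float64(-0.145), np.float64(0.001))]
```

View pics/crop1.png

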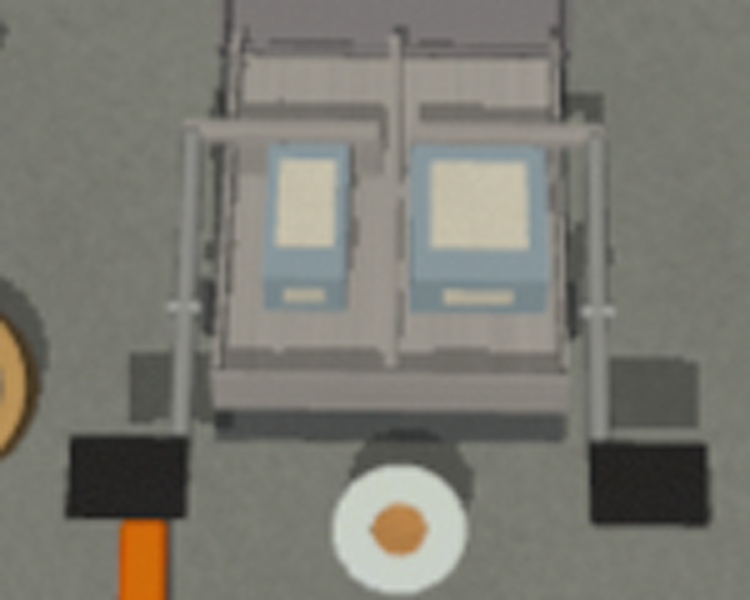

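The crop shows a carton about 64 wide filling the right lane and one about 38 wide in the left lane. So the lever to work is the right one, with its pad at about (0.464, -0.166, 0.134), which matches the stated 133 mm height. I'll shut the gripper and move above it.

Emit:
drive_tool(
  grip=0,
  series=[
    {"tx": 10, "ty": -37, "spin": 1.2},
    {"tx": 10, "ty": -37, "spin": 1.2},
    {"tx": 10, "ty": -37, "spin": 1.2},
    {"tx": 10, "ty": -37, "spin": 1.2},
    {"tx": 10, "ty": -37, "spin": 1.2},
  ],
)

```text
schema error: expected keys tx, ty, tz, spin
```

Emit:
drive_tool(
  series=[
    {"tx": 11, "ty": -37, "spin": 1.2},
    {"tx": 11, "ty": -37, "spin": 1.2},
    {"tx": 11, "ty": -37, "spin": 1.2},
    {"tx": 11, "ty": -37, "spin": 1.2},
    {"tx": 11, "ty": -37, "spin": 1.2},
  ],
)

```text
schema error: expected keys tx, ty, tz, spin
```

Emit:
drive_tool(
  series=[
    {"tx": 11, "ty": -37, "spin": 1.2},
    {"tx": 11, "ty": -37, "spin": 1.2},
    {"tx": 11, "ty": -37, "spin": 1.2},
    {"tx": 11, "ty": -37, "spin": 1.2},
    {"tx": 11, "ty": -37, "spin": 1.2},
  ],
)

```text
schema error: expected keys tx, ty, tz, spin
```

Emit:
drive_tool(
  series=[
    {"tx": 11, "ty": -37, "spin": 1.2},
    {"tx": 11, "ty": -37, "spin": 1.2},
    {"tx": 11, "ty": -37, "spin": 1.2},
    {"tx": 11, "ty": -37, "spin": 1.2},
    {},
  ],
)

```text
schema error: expected keys tx, ty, tz, spin
```

All four keys are required in each row.

Emit:
drive_tool(
  grip=0,
  series=[
    {"tx": 10, "ty": -37, "tz": 0, "spin": 1.2},
    {"tx": 10, "ty": -37, "tz": 0, "spin": 1.2},
    {"tx": 10, "ty": -37, "tz": 0, "spin": 1.2},
    {"tx": 10, "ty": -37, "tz": 0, "spin": 1.2},
    {"tx": 10, "ty": -37, "tz": 0, "spin": 1.2},
  ],
)

```text
time_s: 0.6
tcp_pos: [0.2966, 0.3876, 0.2307]
tool_rot: [0.699, 0.105, 0.699, -0.106]
force: [0.7, 0.5, -0.5]
gripper_width: 0.0121
```

Emit:
drive_tool(
  series=[
    {"tx": 11, "ty": -37, "tz": 0, "spin": 1.2},
    {"tx": 11, "ty": -37, "tz": 0, "spin": 1.2},
    {"tx": 11, "ty": -37, "tz": 0, "spin": 1.2},
    {"tx": 11, "ty": -37, "tz": 0, "spin": 1.2},
    {"tx": 11, "ty": -37, "tz": 0, "spin": 1.2},
  ],
)

```text
time_s: 1.1
tcp_pos: [0.3516, 0.2027, 0.2309]
tool_rot: [0.704, 0.069, 0.704, -0.069]
force: [1.4, -0.7, -0.8]
gripper_width: 0.0002
```

Emit:
drive_tool(
  series=[
    {"tx": 11, "ty": -37, "tz": 0, "spin": 1.2},
    {"tx": 11, "ty": -37, "tz": 0, "spin": 1.2},
    {"tx": 11, "ty": -37, "tz": 0, "spin": 1.2},
    {"tx": 11, "ty": -37, "tz": 0, "spin": 1.2},
    {"tx": 11, "ty": -37, "tz": 0, "spin": 1.2},
  ],
)

```text
time_s: 1.6
tcp_pos: [0.4066, 0.0177, 0.231]
tool_rot: [0.706, 0.032, 0.706, -0.032]
force: [0.6, -0.2, 0.0]
gripper_width: -0.0003
```

Emit:
drive_tool(
  series=[
    {"tx": 11, "ty": -37, "tz": 0, "spin": 1.2},
    {"tx": 11, "ty": -37, "tz": 0, "spin": 1.2},
    {"tx": 11, "ty": -37, "tz": 0, "spin": 1.2},
    {"tx": 11, "ty": -37, "tz": 0, "spin": 1.2},
    {"tx": 9, "ty": -37, "tz": 0, "spin": 1.2},
  ],
)

```text
time_s: 2.1
tcp_pos: [0.4597, -0.1674, 0.2308]
tool_rot: [0.707, -0.005, 0.707, 0.005]
force: [0.7, -0.4, -0.1]
gripper_width: 0.0001
```

Emit:
drive_tool(
  series=[
    {"tx": 0, "ty": 0, "tz": -15, "spin": 0},
    {"tx": 0, "ty": 0, "tz": -15, "spin": 0},
    {"tx": 0, "ty": 0, "tz": 0, "spin": 0},
  ],
)

```text
time_s: 2.4
tcp_pos: [0.4577, -0.164, 0.1973]
tool_rot: [0.705, -0.004, 0.709, 0.006]
force: [-0.8, -0.1, -0.2]
gripper_width: 0.0004
```

Run:
```python
from h import *
snap('wrist','w1'); snap('top','top2')
z=np.load('w1.npz');K=z['K'];R=cv2.Rodrigues(z['r'])[0]
for P in [(.464,-.166,.134),(.447,-.14,.142),(.447,-.193,.142),(.481,-.14,.126),(.481,-.193,.126),(.46,-.168,.2)]:
    c=R@np.array(P)+z['t']; th=np.arctan2(np.hypot(*c[:2]),c[2]); s=th/np.hypot(*c[:2])
    print(P,(K[0,0]*c[0]*s+K[0,2]).round(),(K[1,1]*c[1]*s+K[1,2]).round())
```

```text
(0.464, -0.166, 0.134) 285.0 238.0
(0.447, -0.14, 0.142) 325.0 218.0
(0.447, -0.193, 0.142) 243.0 217.0
(0.481, -0.14, 0.126) 320.0 256.0
(0.481, -0.193, 0.126) 247.0 255.0
(0.46, -0.168, 0.2) 279.0 279.0
```

View pics/w1.png

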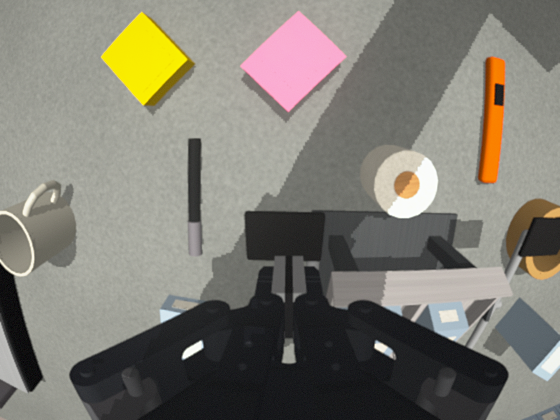

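The wrist view shows the right pad at (285,236), about as predicted (285,238), with the shut fingertips over it. The label roll (405,185) and the marker (195,195) are clear. I'll shift slightly outward and press.

Emit:
drive_tool(
  series=[
    {"tx": 0, "ty": -4, "tz": -15, "spin": 0},
    {"tx": 0, "ty": -4, "tz": -15, "spin": 0},
    {"tx": 0, "ty": 0, "tz": -15, "spin": 0},
    {"tx": 0, "ty": 0, "tz": -10, "spin": 0},
    {"tx": 0, "ty": 0, "tz": 0, "spin": 0},
  ],
)

```text
time_s: 3.0
tcp_pos: [0.4583, -0.173, 0.1435]
tool_rot: [0.706, -0.004, 0.709, 0.005]
force: [-0.0, -0.1, -0.8]
gripper_width: -0.0002
```

Emit:
drive_tool(
  series=[
    {"tx": 0, "ty": 0, "tz": -10, "spin": 0},
    {"tx": 0, "ty": 0, "tz": -10, "spin": 0},
    {"tx": 0, "ty": 0, "tz": -10, "spin": 0},
    {"tx": 0, "ty": 0, "tz": 0, "spin": 0},
  ],
)

```text
time_s: 3.4
tcp_pos: [0.4593, -0.1736, 0.1149]
tool_rot: [0.707, -0.004, 0.708, 0.005]
force: [-0.2, -0.1, 2.3]
gripper_width: 0.0001
```

Emit:
drive_tool(
  series=[
    {"tx": 0, "ty": 0, "tz": -8, "spin": 0},
    {"tx": 0, "ty": 0, "tz": -8, "spin": 0},
    {"tx": 0, "ty": 0, "tz": 0, "spin": 0},
    {"tx": 0, "ty": 0, "tz": 0, "spin": 0},
    {"tx": 0, "ty": 0, "tz": 0, "spin": 0},
  ],
)

```text
time_s: 3.9
tcp_pos: [0.4597, -0.1739, 0.1006]
tool_rot: [0.707, -0.005, 0.707, 0.005]
force: [-1.7, -0.6, 3.4]
gripper_width: -0.0003
```

Emit:
drive_tool(
  series=[
    {"tx": 0, "ty": 0, "tz": 0, "spin": 0},
    {"tx": 0, "ty": 0, "tz": 0, "spin": 0},
    {"tx": 0, "ty": 0, "tz": 0, "spin": 0},
    {"tx": 0, "ty": 0, "tz": 0, "spin": 0},
    {"tx": 0, "ty": 0, "tz": 0, "spin": 0},
  ],
)

```text
time_s: 4.4
tcp_pos: [0.4597, -0.1738, 0.1004]
tool_rot: [0.707, -0.005, 0.707, 0.005]
force: [-1.8, 0.1, 4.1]
gripper_width: -0.0004
```

Run:
```python
from h import *
snap('top','top3'); p,W=cloud('top3')
print(get_obs()['force'])
c=cv2.resize(p[80:265,195:355,::-1],None,fx=3.2,fy=3.2,interpolation=cv2.INTER_CUBIC); cv2.imwrite('pics/crop3.png',c)
```

```text
[-1.46380502 -0.06578894  4.20791293]
```

View pics/crop3.png

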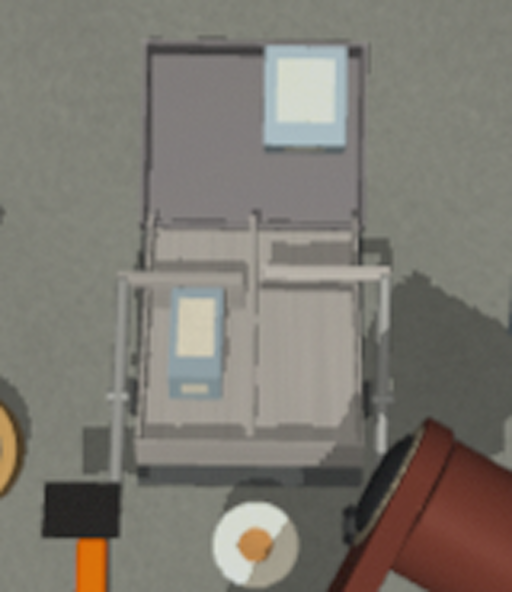

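The wide carton is in the tray at (305,95) of the crop, the right lane is empty, and the narrow carton is still at (197,340). I'll check that it lies flat.

Run:
```python
from h import *
snap('top','top4'); p3,W3=cloud('top3'); p,W=cloud('top4'); p1,W1=cloud('top1')
u=195+305/3.2
for v in range(92,130,3): print(v, W[v,int(u)].round(4), W3[v,int(u),2].round(4))
print('tray floor',np.nanmedian(W[110:140,255:265].reshape(-1,3),0))
print('narrow diff',np.abs(p[170:205,245:270].astype(int)-p1[170:205,245:270]).mean())
```

```text
92 [ 8.40e-01 -9.41e-02  2.00e-04] -0.0013
95 [ 0.8222 -0.0927  0.0349] 0.0329
98 [ 0.8149 -0.0928  0.034 ] 0.0375
101 [ 0.807  -0.0928  0.035 ] 0.0346
104 [ 0.8002 -0.0929  0.0322] 0.0319
107 [nan nan nan] 0.0367
110 [ 0.7839 -0.0927  0.0366] 0.0372
113 [ 0.7761 -0.0927  0.0373] 0.0364
116 [ 0.768  -0.0926  0.0396] 0.0344
119 [ 0.7616 -0.0928  0.0351] 0.0333
122 [ 0.7537 -0.0928  0.0364] 0.0339
125 [ 0.7474 -0.093   0.031 ] 0.0248
128 [ 0.7453 -0.094   0.0054] 0.0047
tray floor [ 0.75413658 -0.01626872  0.0053216 ]
narrow diff 8.677714285714286
```

It lies flat: its top is at 35 mm, which is the 5 mm tray floor plus 30. Next I'll release the lever and retreat upward.

Emit:
drive_tool(
  series=[
    {"tx": 0, "ty": 0, "tz": 8, "spin": 0},
    {"tx": 0, "ty": 0, "tz": 8, "spin": 0},
    {"tx": 0, "ty": 0, "tz": 8, "spin": 0},
    {"tx": 0, "ty": 0, "tz": 8, "spin": 0},
    {"tx": 0, "ty": 0, "tz": 10, "spin": 0},
  ],
)

```text
time_s: 5.0
tcp_pos: [0.4592, -0.1734, 0.1425]
tool_rot: [0.707, -0.004, 0.708, 0.005]
force: [0.3, 0.4, 0.3]
gripper_width: 0.0003
```

Emit:
drive_tool(
  series=[
    {"tx": 0, "ty": 0, "tz": 20, "spin": 0},
    {"tx": 0, "ty": 0, "tz": 30, "spin": 0},
    {"tx": 0, "ty": 0, "tz": 30, "spin": 0},
    {"tx": -15, "ty": -20, "tz": 20, "spin": 0},
    {"tx": -15, "ty": -30, "tz": 0, "spin": 0},
  ],
)

```text
time_s: 5.5
tcp_pos: [0.4307, -0.2242, 0.2467]
tool_rot: [0.709, -0.007, 0.705, 0.004]
force: [-0.1, -0.4, 0.0]
gripper_width: 0.0002
```

Emit:
drive_tool(
  series=[
    {"tx": -5, "ty": -40, "tz": 0, "spin": 0},
    {"tx": -5, "ty": -40, "tz": 0, "spin": 0},
    {"tx": -5, "ty": -40, "tz": 0, "spin": 0},
    {"tx": 0, "ty": 0, "tz": 0, "spin": 0},
    {"tx": 0, "ty": 0, "tz": 0, "spin": 0},
  ],
)

```text
time_s: 6.0
tcp_pos: [0.4141, -0.3438, 0.2419]
tool_rot: [0.707, -0.003, 0.707, 0.005]
force: [0.5, 0.4, -0.2]
gripper_width: -0.0002
```

Run:
```python
from h import *
snap('top','top5'); p,W=cloud('top5'); p1,W1=cloud('top1')
o=get_obs(); print(o['time_s'],o['tcp_pos'],o['force'])
for n,u,v in [('lpad',220,240),('rpad',325,241),('nar',257,186),('label',275,250),('wide',290,110)]: print(n,*[np.nanmedian(w[v-2:v+3,u-2:u+3].reshape(-1,3),0).round(4) for w in (W1,W)])
# sub-pixel shift of narrow carton
g=lambda a:cv2.cvtColor(a,cv2.COLOR_RGB2GRAY)[165:210,243:271].astype(np.float32)
print(cv2.phaseCorrelate(g(p1),g(p)))
c=cv2.resize(p[80:320,140:490,::-1],None,fx=2.2,fy=2.2,interpolation=cv2.INTER_CUBIC); cv2.imwrite('pics/crop5.png',c)
```

```text
6.05 [ 0.41441863 -0.34315181  0.24193913] [-0.07806953  0.10974453  0.35216893]
lpad [0.4641 0.0669 0.1356] [0.4641 0.0672 0.1343]
rpad [ 0.4626 -0.1675  0.1354] [ 0.4626 -0.1676  0.136 ]
nar [ 0.5876 -0.0141  0.1089] [ 0.5877 -0.0141  0.109 ]
label [ 0.4386 -0.0564  0.0623] [ 0.4386 -0.0565  0.0617]
wide [ 0.7917 -0.094   0.0059] [ 0.7836 -0.0927  0.0374]
((0.0036799579039552555, 0.5244193435780247), 0.9960990707962601)
```

View pics/crop5.png

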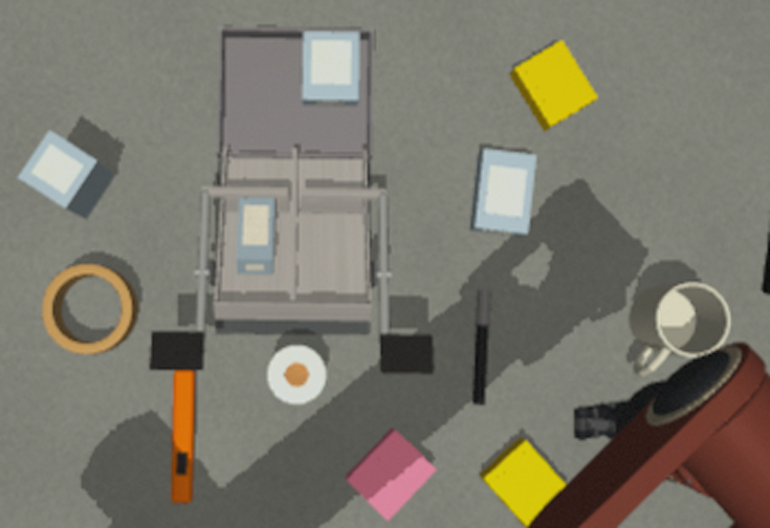

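Both pads are back at rest height, the wide carton is in the tray at (330,65), and the narrow carton (257,235) has moved about 1 mm. The bystanders stand where they were and the gripper is 0.24 m up, clear of everything.

```bash
python3 -c "
from bench import *
print(hand_in())"
```

```text
the job is handed in; nothing more can be done
None
```

I let the wide carton out of the right lane and handed the job in at about 6 s of the 35 s allowed. The hand-in gave no verdict. I pressed the right lever pad with the shut fingers, to about 4 N, held it until the carton was in the tray, then let the lever back up and retreated.

These are the last checks before handing in, and none of them failed or disagreed:
- **Wide carton:** it lies flat in the tray, with its top 35 mm above the table.
- **Levers:** both pads are back at their starting height to within about 1 mm, and both gates look shut.
- **Narrow carton:** it has moved about 1 mm by image comparison, and its measured position is unchanged.
- **Bystanders:** all of them look undisturbed in the final top view. The label roll, the only one I also measured, is where it was.
- **Robot:** it is clear of everything, with only noise-level force readings.

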